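Show a fired specimen to the inspection camera on its pan

TASK

The two weighed sample pans on the cooling stand must not be touched with the fingers: take the pan lifter by its handle, slide its fork in under the pan that holds the round disc (not the one with the square tile), so that the fork straddles the post, and lift the pan off with the disc in it. Carry it to the inspection camera and hold it there level on the fork, centred under the lens, with the pan's rim 80 mm below the front of the lens. Finish while still holding it there; do not knock the camera, the other pan or the loose things lying about.

Things in the scene. Friction and masses are not known exactly. Their poses are not given: they have to be found in the camera images.
- lifter: Pan lifter, loose, flat on the bench: stainless fork with a black bridge handle, 260 mm long, 150 g, plates 3 mm thick. Origin: on the underside below the middle of the handle; x points from handle to fork tips, z up. Under the handle the plate is 34 mm wide (x = -54 to 106 mm); a cross plate 67 mm wide ends at x = 114 mm; two tines, each 11 mm wide, run from it to x = 206 mm.
- fork_seat (a point): Where the centre of a pan's underside belongs on the lifter: top face of the tines, midway between them (lifter x = 160, y = 0, z = 3 mm; axes as the lifter's). Clear gap between the tines 45 mm. Ridges 3 mm high at the tine tips (x = 201 to 205 mm) and across the root (x = 106 to 111 mm) keep the pan from sliding off.
- grip (a point): Middle of the lifter's black handle bar (lifter x = 0, y = 0, z = 55 mm; axes as the lifter's): grip here from above, fingers closing across the bar. The bar is 116 mm long (x), 16 mm wide (y), from z = 45 to 65 mm, on 12 mm round posts at x = -43 and +43 mm.
- cooling_stand: Cooling stand, fixed: grey base plate 88 mm (x) by 212 mm (y), top at z = 10 mm, two steel posts at y = +62 and -62 mm, each with a 16 mm stem and a flat round head 36 mm in diameter, 8 mm thick, top at z = 55 mm; under the pan all round the head is open space. A pan stands on each post; which is which differs. Origin: centre of the underside.
- pan: The pan to be shown: the one with the round disc in it. Loose shallow round aluminium pan, 78 mm across the flat underside, 93 mm across the rim, 10 mm high, floor 2 mm thick, 40 g. Origin: centre of the underside, z up. It stands centred on the head of a post.
- pan_rim (a point): Centre of that pan's rim plane, 10 mm above the pan's origin.
- disc: Round fired-clay disc, 44 mm diameter, 6 mm thick, 20 g, lying loose on the floor of the pan. Origin: centre of its underside (2 mm above the pan's origin).
- spare_pan: The other pan, same as the first, on the other post; it holds the square tile and stays where it is.
- tile: Square fired-clay tile, 38 x 38 x 6 mm, lying loose in the other pan. Origin: centre of its underside.
- lens (a point): Centre of the front of the inspection camera's lens, which looks straight down, 310 to 365 mm above the bench (differs); z up. Barrel 42 mm diameter, 52 mm high; above it a 46 mm square body up to 113 mm; from this a boom along the point's +x to a column 185 mm away on a foot 115 x 100 mm. The -x side, towards the robot, is free.
- balance: Fixed white laboratory balance, 260 x 200 mm, between the cooling stand and the camera; its body is 62 mm high and it wears a clear, hardly visible draught cover with a small black knob, up to 192 mm above the bench: carry things over it. Origin: centre of the underside.
- forceps: Steel forceps, 125 mm long, 15 mm wide, 9 mm high, lying loose on the bench; to be left alone. Origin: centre of the underside.
- petri_dish: Petri dish with lid, 64 mm diameter, 18 mm high, loose on the bench; to be left alone. Origin: centre of the underside.
- timer: Small digital timer, 23 x 64 x 58 mm, standing loose on the bench behind the cooling stand; to be left alone. Origin: centre of the underside.
Things that resemble listed ones, but are neither listed nor needed, are in the scene too. What is shaped like the disc but black is not meant.

How it is judged (in metres and radians):
On the way, in this order (a step that is already met when the one before it is completed fails the run):
1. the fork is in under the pan with the disc while the pan still stands on its post (horizontal distance between fork_seat and pan below 0.015 m and z of fork_seat in the frame of pan below 0.002 m and contact force between pan and cooling_stand above 0.05 N), for 0.1 s.
2. the pan is lifted clear of the post, carried by the lifter alone, the disc in it (height (world z) of pan above 0.085 m and contact force between pan and lifter above 0.1 N and contact force between pan and cooling_stand below 0.01 N and contact force between the fingers and pan below 0.1 N and horizontal distance between fork_seat and pan below 0.015 m and z of disc in the frame of pan between 0 and 0.006 m and distance between disc and pan below 0.025 m), for 0.2 s.
At the end, for the whole second after the job is handed in: Gripper holding the lifter; pan with its disc on the fork alone (within 15 mm of the seat), still, level within 0.10 rad; rim centre within 10 mm of the lens axis and 70 to 90 mm below the lens front; other pan on its post, moved under 10 mm (contact force between pan and lifter above 0.1 N and contact force between pan and cooling_stand below 0.01 N and contact force between the fingers and pan below 0.1 N and horizontal distance between fork_seat and pan below 0.015 m and z of disc in the frame of pan between 0 and 0.006 m and distance between disc and pan below 0.025 m and contact force between the fingers and lifter above 1 N and horizontal distance between pan_rim and lens below 0.01 m and z of pan_rim in the frame of lens between -0.09 and -0.07 m and angle between each of pan, spare_pan's own z axis and vertical below 0.1 rad and linear speed of pan below 0.02 m/s and distance of spare_pan from where it was at the start of the episode below 0.01 m and distance of tile from where it was at the start of the episode below 0.015 m); the arm keeps its last pose, push and grip.
It fails at once if the robot's hand or arm touches a weighed pan or its specimen (contact force between any of the fingers, the arm and pan above 0.5 N or contact force between any of the fingers, the arm and spare_pan above 0.5 N or contact force between any of the fingers, the arm and disc above 0.5 N or contact force between any of the fingers, the arm and tile above 0.5 N).
It fails at once if the inspection camera is knocked out of its setting (distance of lens from where it was at the start of the episode above 0.008 m).
It fails at once if the other pan or its tile is disturbed (distance of spare_pan from where it was at the start of the episode above 0.015 m or distance of tile from where it was at the start of the episode above 0.02 m).
It fails at once if a loose thing lying about is pushed away (distance of any of forceps, petri_dish, timer from where it was at the start of the episode above 0.03 m).
It also fails if it takes over 58 s, if anything falls off the work surface, if the arm or the gripper's body presses on something with over 40 N, if the wrist force passes 120 N, or if a joint passes its speed limit or range.

ROBOT

A 6-joint arm with a two-finger parallel gripper is mounted at the origin on a cart in front of the work surface, level with it; the furniture and walls round the work are solid. World frame = base frame: x ahead of the robot, y to its left, z up, the work surface at z = 0. Lengths are in mm, angles in rad, forces in N, time in s.
With the tool pointing down it reaches from about 275 to 750 mm from the base axis. Payload 10.2 kg.
Tool frame: the origin (TCP) lies at the centre of the arm's flange, where the gripper is bolted on; the fingertips stand 173 mm ahead of it and the grasp point (between the pads) lies 155 mm ahead of it; z points along the fingers, y is the line along which they close (so a half turn about z gives the same grasp; the last joint's range is limited). The gripper opens to 85 mm and grips with 20 to 120 N. Pads are 22 mm wide; open, the fingers measure 114 mm over their backs; the gripper's body (76 mm by 85 mm) begins 54 mm behind the grasp point. The pads swing forward as they close: fully open they stand 13 mm farther back than shut.
Start: joints at [1.025, 0.313, 1.498, -0, 1.331, -0.223], TCP at [166.556, 497.887, 404.694] pointing down, gripper open.
Joint ranges: [-2.94, 2.94], [-0.97, 2.17], [0.19, 2.56], [-1.23, 4.37], [0.02, 3.11], [-2.88, 2.88]. Speed limits (rad/s): [2.39, 2.39, 3.01, 3.14, 3.14, 3.14].

INTERFACE

Orientations are given as a unit quaternion [w, x, y, z].
In Python, from rig import status, capture, camera_info, ticket gives the robot as it stands.
- The arm moves only by the shell command python3 -m crank 'ROWS' [FORCE]. ROWS is JSON, a list of rows, each a list of 7 numbers: the shift along the tool's x, y, z as a fraction of full scale, then the turn, a rotation vector about the tool's x, y, z as a fraction of full scale, then the closure, from 0 (fully open) to 1 (shut). A call has 1 to 12 rows; each row is the pose to reach, as a shift and turn from the pose commanded when the call began, along the tool's axes at that moment; what a row does not reach only later rows make up. Full scale, the value 1, is 0.1 m for a shift and 45 degrees for a turn. A row lasts 1/10 s, in which the tool goes at most 50 mm and 8.59 degrees, less where a joint would pass 70% of its speed; a pose out of reach is approached as far as the arm can. A call with a number of a shift or a turn outside -1 to 1 is refused whole. A call with a gripper value outside its range is refused whole. The fingers move at their own pace and stop on an object; FORCE is the grip in N (left out, the last holds). Time passes only in rows, so rows that repeat a pose let the fingers close. It gives the time, the measured TCP pose, the force, the opening and the grip force at its end, in the units of the state.
- status.sense(): the state, without advancing time (a new reading comes with each control period).
- capture(name): name is "scene" or "top"; returns (picture, depth): 480x640x3 uint8, red, green, blue; 480x640 float32, mm along the optical axis (not along the pixel's ray), 0 where there is no reading.
- camera_info(name): a dict with "K" (3x3 intrinsics, pixels), "camera_from_world" (4x4, takes a point from world to camera coordinates). Camera axes: x right, y up, looking along -z (the intrinsics and any distortion apply to the point x, -y, -z); pixel columns grow to the right and rows downward; lengths in mm; the calibration is good to about 2 mm. A picture is of the moment at which its call begins. camera_info takes no time and is no camera call.
- ticket.finish_job(): hands the job in; it is judged then, once.
The state is a dict: "time_s": time; "joints": joint angles; "dq": joint speeds; "tau": joint torques, N m; "eef_pos": TCP position; "ee_rot": TCP orientation; "force": force on the tool from outside, world axes, zero at the start; "wrist_torque": the same for the moment, N m; "grip_width": opening from 0.0 (shut) to 1.0 (fully open); "grip_force": force on a finger pad.
Only numpy, scipy, OpenCV 4.12 (cv2) and the standard library are available. Lean on these libraries where they do the work, as an engineer would, in place of code of your own. Each camera call takes 0.05 s, during which the arm holds its last target. There are 200 camera calls.

## Working session

There is one attempt and no reset: what is moved stays moved. The work goes in short steps, Python scripts to look and compute and a shell command to move; the robot and the scene stay as the last step left them, time stands still between calls to the robot, and variables do not carry over. Pictures are saved under pics/ and viewed, at most 13 in all, crops included, and the job is handed in when it is done.

```bash
mkdir -p pics; ls
cat > h.py <<'E'
import numpy as np, cv2
from rig import status, capture, camera_info
def cam(n):
    i=camera_info(n); return np.array(i["K"]),np.array(i["camera_from_world"])
def to_world(n,u,v,d):
    K,T=cam(n); u,v,d=map(np.asarray,(u,v,d))
    x=(u-K[0,2])/K[0,0]*d; y=(v-K[1,2])/K[1,1]*d
    P=np.stack([x,-y,-d,np.ones_like(d*1.0)],-1)
    return (P@np.linalg.inv(T).T)[...,:3]
def onplane(n,u,v,z):
    a=to_world(n,u,v,1.0); c=np.linalg.inv(cam(n)[1])[:3,3]
    return c+(a-c)*(z-c[2])/(a[2]-c[2])
def project(n,P):
    K,T=cam(n); p=T@np.append(P,1); return K[0,0]*p[0]/-p[2]+K[0,2], K[1,1]*p[1]/p[2]+K[1,2]
E
python3 - <<'E'
from h import *
print(status.sense())
for n in("scene","top"):
    im,d=capture(n); cv2.imwrite(f"pics/{n}0.png",im[:,:,::-1]); np.save(f"pics/{n}0.npy",d)
    i=camera_info(n); print({k:v for k,v in i.items()}); print(np.linalg.inv(cam(n)[1])[:3,3])
E
```

```text
pics
{'time_s': 0.0, 'joints': array([ 1.02456748e+00,  3.13437461e-01,  1.49843874e+00,  7.70312128e-06,
        1.33100461e+00, -2.23364260e-01]), 'dq': array([ 6.63047331e-04, -4.47608984e-04, -6.42252873e-04, -1.07626148e-03,
        3.10093538e-05,  1.05187019e-03]), 'tau': array([ 1.27615436e-03, -4.12265396e+01, -2.59748465e+01, -4.21628488e-05,
        4.07482818e-03,  1.17588030e-05]), 'eef_pos': array([166.54554847, 497.83969915, 404.14072705]), 'ee_rot': array([-2.45235701e-04,  1.60732912e-01,  9.86997728e-01, -5.95576861e-04]), 'force': array([-0.57470371, -0.03068016,  0.24945441]), 'wrist_torque': array([-0.02615231,  0.06061594,  0.02372715]), 'grip_force': 0.0, 'grip_width': 1.0008464981724003}
{'K': array([[525.53265369,   0.        , 314.85674694],
       [  0.        , 525.53265369, 234.00759478],
       [  0.        ,   0.        ,   1.        ]]), 'camera_from_world': array([[-3.12838765e-01, -9.49796821e-01,  4.23162533e-03,
         2.19143552e+02],
       [ 7.04930302e-01, -2.29195496e-01,  6.71224771e-01,
        -5.16237743e+02],
       [-6.36557284e-01,  2.12968130e-01,  7.41241796e-01,
        -1.34731941e+03],
       [ 0.00000000e+00,  0.00000000e+00,  0.00000000e+00,
         1.00000000e+00]])}
[-425.1777559   376.75857673 1344.27368399]
{'K': array([[437.338572  ,   0.        , 320.98556367],
       [  0.        , 437.338572  , 243.93657027],
       [  0.        ,   0.        ,   1.        ]]), 'camera_from_world': array([[ 3.88595152e-02, -9.99240433e-01, -2.91477063e-03,
         2.51161735e+01],
       [ 9.78409366e-01,  3.74565260e-02,  2.03253835e-01,
        -5.68940778e+02],
       [-2.02990273e-01, -1.07501844e-02,  9.79121740e-01,
        -1.08225244e+03],
       [ 0.00000000e+00,  0.00000000e+00,  0.00000000e+00,
         1.00000000e+00]])}
[ 335.99426433   34.77322787 1175.36949726]
```

View pics/scene0.png

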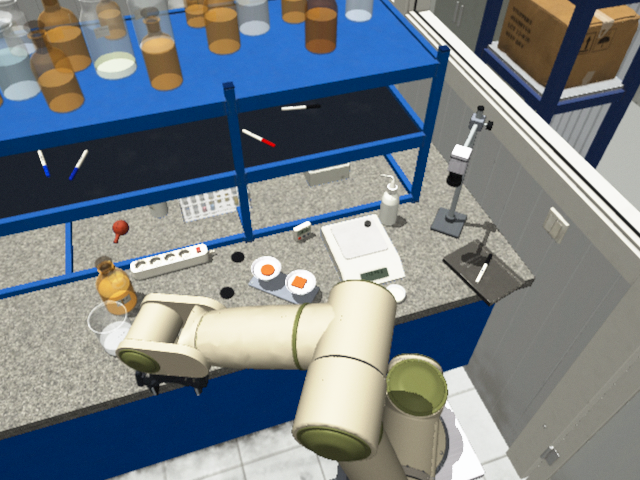

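View pics/top0.png

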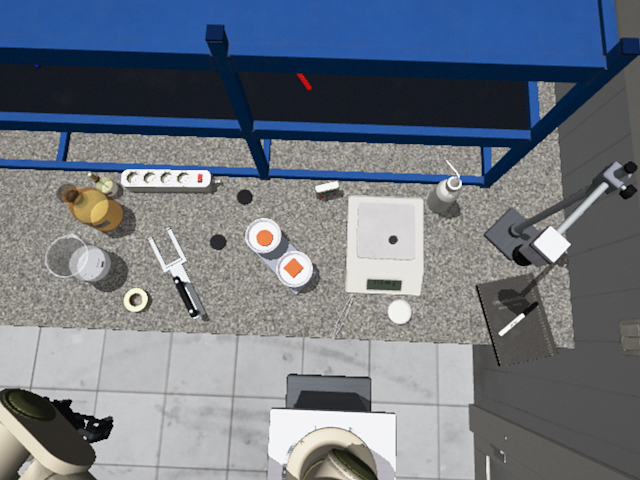

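Scene: the lifter's handle is at about (187,297) in the top view, with its fork pointing up-left. The orange round disc in its pan is at (264,237), the orange square tile at (294,268). Black look-alike discs lie at (244,197) and (218,242), and the inspection camera's head is at (548,243).

The tape ring (136,300), the petri dish (399,312) and the beakers are not wanted. I choose the pan at (264,237) and check it in a crop.

Run:
```python
from h import *
np.set_printoptions(precision=1,suppress=True)
im=cv2.imread("pics/top0.png"); d=np.load("pics/top0.npy")
a=cv2.resize(im[170:330,100:420],None,fx=2.5,fy=2.5,interpolation=cv2.INTER_CUBIC)
b=cv2.resize(im[180:280,460:640],None,fx=2,fy=2)
c=np.zeros((600,800,3),np.uint8); c[:400]=a; c[400:,:360]=b
s=cv2.imread("pics/scene0.png"); c[400:,380:780]=cv2.resize(s[225:325,220:420],None,fx=2,fy=2)
cv2.imwrite("pics/crop1.png",c)
V,U=np.mgrid[:480,:640]
for n in("top","scene"):
    im=cv2.imread(f"pics/{n}0.png");d=np.load(f"pics/{n}0.npy"); W=to_world(n,U,V,d)
    hsv=cv2.cvtColor(im,cv2.COLOR_BGR2HSV)
    m=cv2.inRange(hsv,(3,150,120),(14,255,255))
    k,l,st,ce=cv2.connectedComponentsWithStats(m)
    for i in range(1,k):
        if st[i,4]>60: P=W[l==i]; print(n,"orange",ce[i],st[i,4],st[i,2:4],np.median(P,0), onplane(n,*ce[i],63))
d=np.load("pics/top0.npy");W=to_world("top",U,V,d)
for p in [(187,297),(180,282),(192,310),(548,243),(540,243),(556,250),(512,235),(625,180),(600,195),(575,215),(392,239),(360,210),(399,312),(172,235),(158,245),(326,188),(415,290),(444,195)]:
    print(p,W[p[1],p[0]])
```

```text
top orange [264.2 237.6] 183 [16 16] [577.4 195.2  64.3] [577.8 195.6  63. ]
top orange [293.3 267.6] 183 [19 18] [501.4 115.5  64.3] [501.8 115.6  63. ]
scene orange [319.9  45.3] 281 [27 13] [918.1 -83.1 584.6] [1845.8 -403.    63. ]
scene orange [118.6 228.1] 143 [13 22] [925.3 624.1  43.5] [901.7 619.2  63. ]
scene orange [267.2 269.6] 106 [13 10] [580.  195.6  63. ] [579.6 195.6  63. ]
scene orange [298.8 281.9] 109 [15 12] [503.  116.6  63.1] [503.8 116.3  63. ]
(187, 297) [416.1 380.6  65.1]
(180, 282) [453.4 402.2  65.2]
(192, 310) [384.  363.8  68.1]
(548, 243) [ 501.7 -338.8  454.3]
(540, 243) [ 501.2 -325.4  454.3]
(556, 250) [ 490.5 -352.2  452.8]
(512, 235) [ 619.  -466.5   23.8]
(625, 180) [ 622.8 -486.8  443.9]
(600, 195) [ 699.8 -636.8  141.7]
(575, 215) [ 558.  -398.9  435.6]
(392, 239) [ 557.7 -117.2  192. ]
(360, 210) [659.7 -51.8  70.8]
(399, 312) [ 401.9 -163.3   19.5]
(172, 235) [588.1 457.8   4.5]
(158, 245) [558.9 493.4   3.7]
(326, 188) [720.9  39.6  58.8]
(415, 290) [ 459.9 -203.2   30. ]
(444, 195) [ 692.2 -258.4  121. ]
```

View pics/crop1.png

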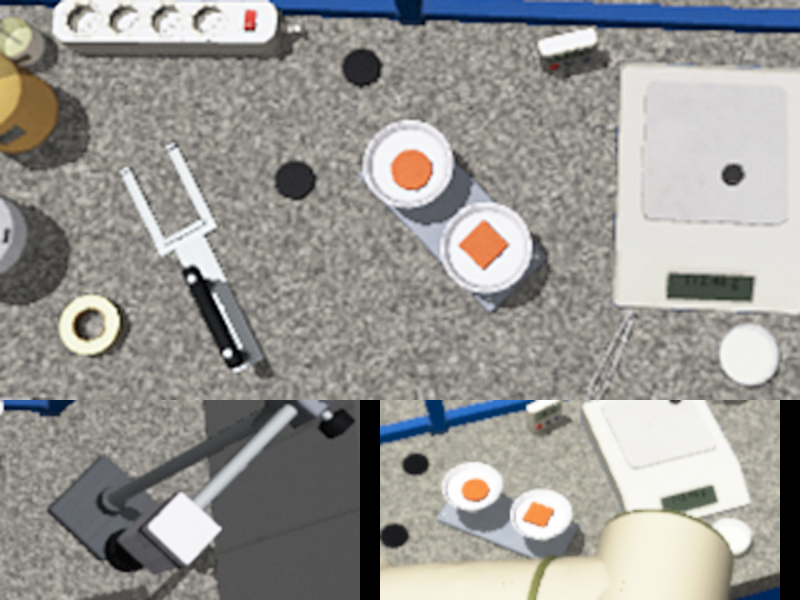

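The crop confirms the round orange disc in the upper-left pan and the square tile in the lower-right pan. The lifter lies free with its fork to the upper left. The camera boom points away to the column, so its robot side is open.

```bash
cat > meas.py <<'E'
from h import *
np.set_printoptions(precision=1,suppress=True)
V,U=np.mgrid[:480,:640]
def plane_map(n,z):
    c=np.linalg.inv(cam(n)[1])[:3,3]; A=to_world(n,U,V,np.ones((480,640)))
    return c+(A-c)*((z-c[2])/(A[...,2]-c[2]))[...,None]
def biggest(m):
    k,l,st,ce=cv2.connectedComponentsWithStats(m.astype(np.uint8)); return l==1+np.argmax(st[1:,4])
E
python3 - <<'E'
from meas import *
dist=lambda P,x,y: np.hypot(P[...,0]-x,P[...,1]-y)
for n in("top","scene"):
    im=cv2.imread(f"pics/{n}0.png");d=np.load(f"pics/{n}0.npy"); W=to_world(n,U,V,d); g=im.min(2)
    for nm,x,y in(("disc",578,196),("tile",502,116)):
        m=biggest((W[...,2]>53)&(dist(W,x,y)<62)&(d>0))
        c=max(cv2.findContours(m.astype(np.uint8),0,1)[0],key=cv2.contourArea); e=cv2.fitEllipse(c)
        P=W[m]; r=dist(P,x,y); R=P[r>42]
        print(n,nm,e[0],onplane(n,*e[0],65),"rim z",np.percentile(R[:,2],[50,90]),"diam",np.ptp(plane_map(n,65)[m][:,:2],0))
    # camera head
    m=biggest((abs(W[...,2]-454)<5)&(dist(W,500,-338)<45)&(g>150))
    rc=cv2.minAreaRect(W[m][:,:2].astype(np.float32)); z=np.median(W[m][:,2])
    q=plane_map(n,z)[m][:,:2].astype(np.float32)
    print(n,"head",rc,z,m.sum(),cv2.minAreaRect(q)[0])
    m=(d>0)&(dist(W,501,-338)<70)&(W[...,2]>300)&(W[...,2]<450); P=W[m]; print(n,"cam pts", m.sum(), P.min(0),P.max(0))
    if n=="scene":
        for z0 in range(320,460,10):
            s=m&(abs(W[...,2]-z0)<5)
            if s.sum()>5: print(z0,s.sum(),np.median(W[s],0),im[s].mean(0))
        for u in (452,455,458):
            for v in range(170,192,3): print((u,v),im[v,u],W[v,u],end=' ')
    else:
        m=(W[...,2]>30)&(W[...,2]<560)&(dist(W,622,-487)<60); print("col",np.median(W[m],0),[np.median(W[m&(abs(W[...,2]-z0)<20)],0) for z0 in(60,120,200,300,400)])
        m=biggest((W[...,2]>12)&(W[...,2]<30)&(dist(W,622,-487)<110)); print("foot",cv2.minAreaRect(W[m][:,:2].astype(np.float32)))
    if n=="top":
        m=biggest((W[...,2]>61)&(W[...,2]<72)&(dist(W,416,382)<80)); q=plane_map(n,65)[m][:,:2].astype(np.float32)
        print("bar",cv2.minAreaRect(q),q.mean(0),np.median(W[m][:,2]))
        m=(g>185)&(dist(W,550,455)<75)&(W[...,2]<12); m=biggest(m); q=plane_map(n,3)[m][:,:2].astype(np.float32)
        rc=cv2.minAreaRect(q); print("fork",rc,m.sum(),np.median(W[m][:,2])); print(cv2.boxPoints(rc))
E
```

```text
top disc (262.37786865234375, 234.64048767089844) [585.1 200.5  65. ] rim z [63.2 67.7] diam [89.1 91.9]
top tile (293.5387878417969, 268.1351318359375) [500.2 114.8  65. ] rim z [65.1 68.5] diam [91.1 90.6]
top head ((501.62109375, -345.3092346191406), (45.32355499267578, 46.88369369506836), 46.76750183105469) 454.50522818169907 701 (501.3687744140625, -344.0489196777344)
top cam pts 866 [ 469.3 -392.5  341.5] [ 551.8 -312.5  450. ]
col [ 628.1 -467.   429.3] [array([ 630. , -467.2,   59.4]), array([ 629.5, -466.7,  121.1]), array([ 629.6, -466.8,  201.2]), array([ 630.4, -466.8,  300.6]), array([ 630.2, -465.6,  415.1])]
foot ((628.5193481445312, -467.2875061035156), (98.65281677246094, 115.58040618896484), 45.96564483642578)
bar ((419.7618103027344, 389.30963134765625), (113.79419708251953, 16.820056915283203), 31.047998428344727) [419.4 389.6] 65.77536876033787
fork ((537.8858032226562, 461.9500732421875), (135.07273864746094, 68.59647369384766), 31.033519744873047) 524 4.364192178862481
[[462.3 456.5]
 [497.7 397.7]
 [613.4 467.4]
 [578.1 526.2]]
scene disc (265.1763916015625, 2
[... 1413 characters left out ...]
 407.2] (455, 173) [50 49 48] [ 482.9 -328.1  397.2] (455, 176) [16 14 15] [ 488.3 -334.9  380. ] (455, 179) [16 17 16] [ 490.2 -339.   366.2] (455, 182) [16 17 16] [ 484.2 -337.   360.8] (455, 185) [13 14 11] [ 485.5 -340.8  347.3] (455, 188) [137 149 150] [ 640.3 -466.   163.6] (455, 191) [108 111 108] [ 637.3 -466.9  152.4] (458, 170) [146 145 147] [ 482.4 -334.8  406.6] (458, 173) [115 114 115] [ 479.9 -335.5  397.8] (458, 176) [14 15 11] [ 486.1 -343.1  379.6] (458, 179) [12 17 13] [ 483.  -343.4  371.1] (458, 182) [20 19 16] [ 486.5 -348.9  355.4] (458, 185) [24 25 20] [ 482.4 -348.3  347.9] (458, 188) [101 105 100] [ 630.7 -470.2  170.8] (458, 191) [104 106 101] [ 627.9 -471.3  159.5]
```

```bash
cat > go.py <<'E'
import sys
from h import *
from scipy.spatial.transform import Rotation as R
def go(x,y,z,yaw):
    s=status.sense(); p=s["eef_pos"]; q=s["ee_rot"]; Rc=R.from_quat([q[1],q[2],q[3],q[0]])
    a=np.radians(yaw); M=np.array([[-np.cos(a),-np.sin(a),0],[-np.sin(a),np.cos(a),0],[0,0,-1]]).T.copy()
    M=np.column_stack([[-np.cos(a),-np.sin(a),0],[-np.sin(a),np.cos(a),0],[0,0,-1]])
    Rt=R.from_matrix(M); sh=Rc.inv().apply(np.array([x,y,z])-p)/100; tr=np.degrees((Rc.inv()*Rt).as_rotvec())/45
    print("t",round(s["time_s"],2),"p",p.round(1),"j",s["joints"].round(2),"F",s["force"].round(1),"grip",round(s["grip_width"],3),round(s["grip_force"],1),"\nshift",sh.round(3),"turn",tr.round(3))
if __name__=="__main__": go(*map(float,sys.argv[1:]))
E
python3 -m crank '[[-0.04,0,0,0,0,-0.04,0],[-0.12,-0.01,0,0,0,-0.13,0],[-0.22,-0.01,0,0,0,-0.23,0],[-0.32,-0.02,0,0,0,-0.33,0],[-0.42,-0.03,0,0,0,-0.43,0],[-0.53,-0.04,0,0,0,-0.53,0],[-0.64,-0.05,0,0,0,-0.64,0],[-0.75,-0.06,0,0,0,-0.75,0],[-0.85,-0.07,0,0,0,-0.85,0],[-0.93,-0.07,0,0,0,-0.93,0],[-0.98,-0.08,0,0,0,-0.98,0],[-1,-0.08,0,0,0,-1,0]]' 100
python3 go.py 419.6 389.7 210 31.2
```

```text
time_s: 1.3
eef_pos: [259.2, 458.4, 404.4]
ee_rot: [-0.0, -0.229, 0.973, -0.0]
force: [-0.6, 0.7, 0.2]
grip_width: 1.003
grip_force: 0.0
t 1.3 p [259.2 458.4 404.4] j [ 0.83  0.32  1.49 -0.    1.33 -1.2 ] F [-0.6  0.7  0.2] grip 1.003 0.0 
shift [-1.13  -1.33   1.943] turn [-0.    -0.001 -0.104]
```

```bash
python3 -m crank '[[-0.05,-0.06,0,0,0,0,0],[-0.17,-0.2,0.05,0,0,-0.02,0],[-0.32,-0.38,0.15,0,0,-0.04,0],[-0.47,-0.55,0.3,0,0,-0.06,0],[-0.62,-0.73,0.45,0,0,-0.08,0],[-0.75,-0.88,0.55,0,0,-0.1,0],[-0.82,-0.97,0.6,0,0,-0.104,0],[-0.85,-1,0.6,0,0,-0.104,0],[-0.85,-1,0.6,0,0,-0.104,0]]' 100
python3 go.py 419.6 389.7 210 31.2
```

```text
time_s: 2.2
eef_pos: [379.6, 407.1, 345.1]
ee_rot: [0.0, -0.268, 0.963, 0.0]
force: [0.1, 0.6, 0.7]
grip_width: 0.999
grip_force: 0.0
t 2.2 p [379.6 407.1 345.1] j [ 0.61  0.43  1.49  0.    1.22 -1.5 ] F [0.1 0.6 0.7] grip 0.999 0.0 
shift [-0.251 -0.356  1.351] turn [ 0.     0.001 -0.001]
```

```bash
python3 -m crank '[[-0.08,-0.12,0.05,0,0,0,0],[-0.18,-0.26,0.2,0,0,0,0],[-0.25,-0.34,0.4,0,0,0,0],[-0.25,-0.355,0.6,0,0,0,0],[-0.25,-0.355,0.75,0,0,0,0],[-0.25,-0.355,0.85,0,0,0,0],[-0.25,-0.355,0.85,0,0,0,0]]' 100
python3 go.py 419.6 389.7 210 31.2
python3 -m crank '[[0,0,0.06,0,0,0,0],[0,0,0.18,0,0,0,0],[0,0,0.32,0,0,0,0],[0,0,0.43,0,0,0,0],[0,0,0.49,0,0,0,0],[0,0,0.5,0,0,0,0],[0,0,0.5,0,0,0,0]]' 100
python3 go.py 419.6 389.7 210 31.2
python3 - <<'E'
from h import *
im,d=capture("top"); cv2.imwrite("pics/t2.png",cv2.resize(im[200:340,100:280,::-1],None,fx=4,fy=4))
E
```

```text
time_s: 2.9
eef_pos: [419.5, 389.2, 257.9]
ee_rot: [-0.001, -0.269, 0.963, -0.0]
force: [0.0, -0.5, -0.2]
grip_width: 0.996
grip_force: 0.0
t 2.9 p [419.5 389.2 257.9] j [ 0.54  0.57  1.53 -0.    1.05 -1.57] F [ 0.  -0.5 -0.2] grip 0.996 0.0 
shift [-0.005  0.004  0.479] turn [-0.    -0.004 -0.001]
time_s: 3.6
eef_pos: [419.4, 389.7, 209.7]
ee_rot: [0.0, -0.269, 0.963, 0.0]
force: [-0.4, 0.5, 0.2]
grip_width: 0.998
grip_force: 0.0
t 3.6 p [419.4 389.7 209.7] j [ 0.54  0.63  1.56 -0.    0.95 -1.57] F [-0.4  0.5  0.2] grip 0.998 0.0 
shift [-0.002 -0.001 -0.003] turn [-0.  0. -0.]
```

View pics/t2.png

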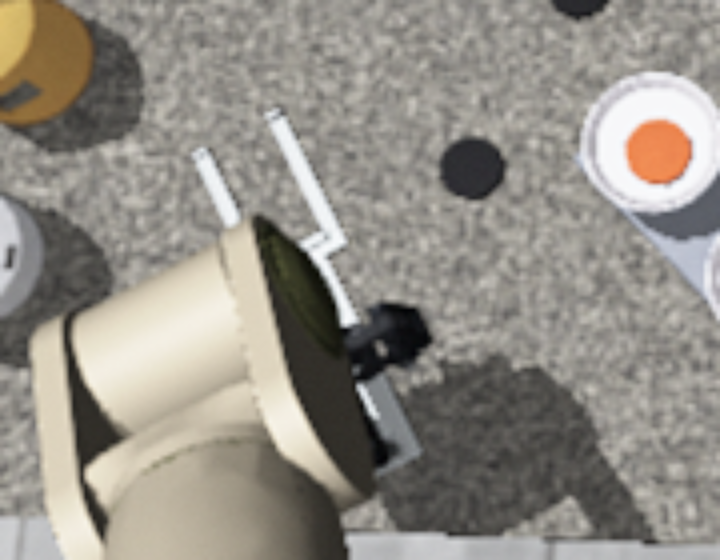

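The hand stands over the handle, with one finger visible to the right of the bar at crop (395,335) and the lifter undisturbed. Close the gripper, then lift.

```bash
python3 -m crank '[[0,0,0,0,0,0,1],[0,0,0,0,0,0,1],[0,0,0,0,0,0,1],[0,0,0,0,0,0,1],[0,0,0,0,0,0,1],[0,0,0,0,0,0,1],[0,0,0,0,0,0,1],[0,0,0,0,0,0,1]]' 110
python3 -m crank '[[0,0,-0.03,0,0,0,1],[0,0,-0.1,0,0,0,1],[0,0,-0.2,0,0,0,1],[0,0,-0.3,0,0,0,1],[0,0,-0.37,0,0,0,1],[0,0,-0.4,0,0,0,1],[0,0,-0.4,0,0,0,1]]' 110
python3 go.py 391 394 250 -45
```

```text
time_s: 4.45
eef_pos: [419.4, 389.6, 209.9]
ee_rot: [0.0, -0.269, 0.963, 0.0]
force: [-0.8, -1.0, 3.4]
grip_width: 0.167
grip_force: 107.5
time_s: 5.15
eef_pos: [419.4, 389.6, 250.2]
ee_rot: [0.0, -0.269, 0.963, 0.0]
force: [0.8, -0.2, -2.1]
grip_width: 0.165
grip_force: 107.3
t 5.15 p [419.4 389.6 250.2] j [ 0.54  0.58  1.53 -0.    1.03 -1.57] F [ 0.8 -0.2 -2.1] grip 0.165 107.3 
shift [0.22  0.184 0.002] turn [1.000e-03 1.000e-03 1.693e+00]
```

```bash
python3 -m crank '[[0.01,0,0,0,0,0.03,1],[0.03,0.03,0,0,0,0.1,1],[0.06,0.05,0,0,0,0.22,1],[0.09,0.07,0,0,0,0.35,1],[0.12,0.09,0,0,0,0.48,1],[0.15,0.11,0,0,0,0.61,1],[0.17,0.13,0,0,0,0.73,1],[0.19,0.15,0,0,0,0.84,1],[0.21,0.17,0,0,0,0.92,1],[0.22,0.18,0,0,0,0.98,1],[0.22,0.18,0,0,0,1,1],[0.22,0.18,0,0,0,1,1]]' 110
python3 -m crank '[[0,0,0,0,0,0.03,1],[0,0,0,0,0,0.11,1],[0,0,0,0,0,0.22,1],[0,0,0,0,0,0.35,1],[0,0,0,0,0,0.48,1],[0,0,0,0,0,0.59,1],[0,0,0,0,0,0.66,1],[0,0,0,0,0,0.69,1],[0,0,0,0,0,0.69,1],[0,0,0,0,0,0.69,1]]' 110
python3 go.py 391 394 250 -45
cat > look.py <<'E'
from meas import *
import sys
tag=sys.argv[1]; bg=np.array(eval(sys.argv[2])) # fork seat guess x,y,z
out=[]
for n in("top","scene"):
    im,d=capture(n); cv2.imwrite(f"pics/{n}{tag}.png",im[:,:,::-1]); np.save(f"pics/{n}{tag}.npy",d)
    u,v=map(int,project(n,bg)); 
    out.append(cv2.resize(im[max(v-50,0):v+50,max(u-65,0):u+65,::-1],(400,308),interpolation=cv2.INTER_CUBIC)); print(n,"crop centre",u,v)
cv2.imwrite(f"pics/look{tag}.png",np.hstack(out))
E
python3 look.py A "[505,280,50]"
```

```text
time_s: 6.35
eef_pos: [391.2, 393.5, 249.4]
ee_rot: [-0.0, 0.12, 0.993, -0.0]
force: [0.7, -0.1, -1.8]
grip_width: 0.17
grip_force: 107.3
time_s: 7.35
eef_pos: [391.2, 393.6, 249.7]
ee_rot: [-0.0, 0.381, 0.924, 0.0]
force: [-0.8, -0.5, -2.0]
grip_width: 0.17
grip_force: 107.3
t 7.35 p [391.2 393.6 249.7] j [ 0.58  0.54  1.59  0.    1.01 -0.21] F [-0.8 -0.5 -2. ] grip 0.17 107.3 
shift [ 0.004  0.002 -0.003] turn [-0.    -0.     0.004]
top crop centre 230 264
scene crop centre 246 297
```

View pics/lookA.png

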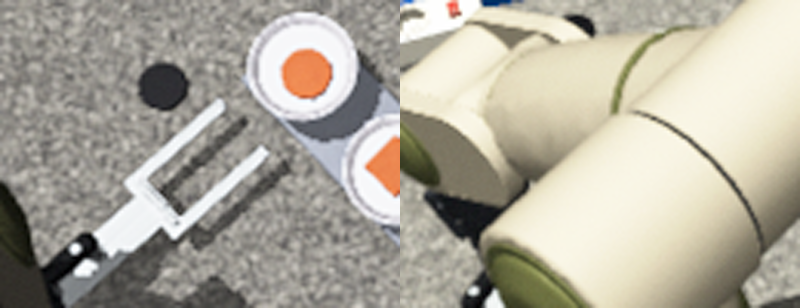

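The top view shows the fork held free, its tines ending near crop (222,105) and (265,152), just short of the disc pan. The scene view is blocked by the arm. I measure fork pose, level and pan offset in the top view.

```bash
cat > fork.py <<'E'
from meas import *
import sys
tag=sys.argv[1]; hx,hy,yaw,zl=map(float,sys.argv[2:6])   # handle xy, yaw, underside z (nominal)
n="top"; im=cv2.imread(f"pics/{n}{tag}.png"); d=np.load(f"pics/{n}{tag}.npy"); W=to_world(n,U,V,d); g=im.min(2)
a=np.radians(yaw); h=np.array([np.cos(a),np.sin(a)]); l=np.array([-h[1],h[0]])
rel=W[...,:2]-[hx,hy]; X=rel@h; Y=rel@l
m=biggest((g>120)&(X>85)&(X<218)&(abs(Y)<45)&(abs(W[...,2]-zl-3)<14)&(d>0))
P=W[m]; A=np.c_[X[m],Y[m],np.ones(m.sum())]; c,*_=np.linalg.lstsq(A,P[:,2],rcond=None)
print("plane slope x,y (rad)",c[:2].round(4),"z at seat",(c@[160,0,1]).round(1),"n",m.sum())
z=zl+3
Q=plane_map(n,z)[...,:2]-[hx,hy]; q=np.c_[(Q@h)[m],(Q@l)[m]].astype(np.float32)
r=cv2.minAreaRect(q); print("rect local",r)
t=q[(q[:,0]>120)&(q[:,0]<195)]
for s in(1,-1):
    k=t[t[:,1]*s>0]; f=np.polyfit(k[:,0],k[:,1],1); print("tine",s,"slope",f[0].round(4),"y at 160",np.polyval(f,160).round(2))
print("tip x",np.sort(q[:,0])[-8:])
E
python3 fork.py A 391.2 393.6 -45 42.7
python3 - <<'E'
from meas import *
# pan rims, subpixel check in new top picture; base plate points
n="top"; d=np.load("pics/topA.npy"); W=to_world(n,U,V,d); im=cv2.imread("pics/topA.png")
for x,y in((585,200),(500.5,114.7)):
    P=plane_map(n,65); r=np.hypot(P[...,0]-x,P[...,1]-y)
    m=biggest((W[...,2]>53)&(r<60)&(d>0)).astype(np.uint8)
    c=max(cv2.findContours(m,0,1)[0],key=cv2.contourArea); print(cv2.fitEllipse(c),cv2.moments(c)["m10"]/cv2.moments(c)["m00"],onplane(n,*cv2.fitEllipse(c)[0],65))
    R=W[(r<60)&(W[...,2]>60)&(r>38)]; 
    A=np.c_[2*R[:,:2],np.ones(len(R))]; s=np.linalg.lstsq(A,(R[:,:2]**2).sum(1),rcond=None)[0]; print("depth circle",s[:2],np.sqrt(s[2]+s[:2]@s[:2]))
a=np.radians(-45)
m=(abs(W[...,2]-10)<4)&(np.hypot(W[...,0]-543,W[...,1]-157)<125)&(im[:,:,0].astype(int)>im[:,:,2]+8)
Q=plane_map(n,10)[biggest(m)][:,:2].astype(np.float32); print("base",cv2.minAreaRect(Q),cv2.boxPoints(cv2.minAreaRect(Q)))
E
```

```text
plane slope x,y (rad) [-0. -0.] z at seat 44.5 n 519
rect local ((144.68008422851562, -0.41744232177734375), (118.91703796386719, 67.21581268310547), 0.46681299805641174)
tine 1 slope 0.0045 y at 160 27.56
tine -1 slope 0.0049 y at 160 -28.1
tip x [202.5 202.6 203.1 203.3 203.5 203.7 204.2 204.4]
((262.3625183105469, 234.65553283691406), (33.35953140258789, 34.83848571777344), 74.62244415283203) 262.36002925580544 [585.  200.6  65. ]
depth circle [532.8 165.3] 80.35056804821672
((293.5387878417969, 268.1351318359375), (34.492332458496094, 35.32786560058594), 70.82874298095703) 293.53549624978194 [500.2 114.8  65. ]
depth circle [473.4 100.8] 55.90739295154339
base ((554.3742065429688, 170.88121032714844), (95.49510955810547, 86.09262084960938), 47.017250061035156) [[490.3 165.3]
 [553.3 106.6]
 [618.4 176.5]
 [555.4 235.2]]
```

Run:
```python
from meas import *
def circ(n,f,x,y):
    im=cv2.GaussianBlur(cv2.imread(f),(0,0),0.7).astype(float)
    for it in range(4):
        th=np.linspace(0,2*np.pi,120,endpoint=False); rr=np.arange(40,53,0.5)
        uv=np.array([[project(n,[x+r*np.cos(t),y+r*np.sin(t),65]) for r in rr] for t in th],np.float32)
        s=np.stack([cv2.remap(im[...,c].astype(np.float32),uv[...,0].copy(),uv[...,1].copy(),1) for c in range(3)],-1).mean(-1)
        gr=-np.diff(s,axis=1); k=gr.argmax(1); ok=gr.max(1)>6; r=rr[k]+.25
        P=np.c_[x+r*np.cos(th),y+r*np.sin(th)][ok]
        for _ in range(3):
            A=np.c_[2*P,np.ones(len(P))]; c=np.linalg.lstsq(A,(P**2).sum(1),rcond=None)[0]; R=np.sqrt(c[2]+c[:2]@c[:2])
            e=abs(np.hypot(*(P-c[:2]).T)-R); P=P[e<2]
        x,y=c[:2]
    print(n,f,c[:2],"R",R,"n",len(P),"rms",e.std())
for f,n in(("pics/top0.png","top"),("pics/topA.png","top"),("pics/scene0.png","scene")):
    circ(n,f,585,200.5); circ(n,f,500.4,114.7)
im=cv2.imread("pics/topA.png"); cv2.imwrite("pics/base.png",cv2.resize(im[205:305,235:335],(600,600),interpolation=cv2.INTER_CUBIC))
```

```text
Traceback (most recent call last):
  File "h.py", line 14, in project
    K,T=cam(n); p=T@np.append(P,1); return K[0,0]*p[0]/-p[2]+K[0,2], K[1,1]*p[1]/p[2]+K[1,2]
        ~~~^^^
  File "h.py", line 4, in cam
    i=camera_info(n); return np.array(i["K"]),np.array(i["camera_from_world"])
ValueError: time passes only in moves, steps and waits
```

Too many info calls; cache the calibration (the cameras are fixed).

```bash
sed -i 's/^def cam(n):/import functools\n@functools.lru_cache\ndef cam(n):/' h.py
python3 - <<'E'
from meas import *
def circ(n,f,x,y):
    im=cv2.GaussianBlur(cv2.imread(f),(0,0),0.7).mean(2).astype(np.float32)
    for it in range(4):
        th=np.linspace(0,2*np.pi,120,endpoint=False); rr=np.arange(40,53,0.5)
        uv=np.array([[project(n,[x+r*np.cos(t),y+r*np.sin(t),65]) for r in rr] for t in th],np.float32)
        s=cv2.remap(im,uv[...,0].copy(),uv[...,1].copy(),1)
        gr=-np.diff(s,axis=1); k=gr.argmax(1); ok=gr.max(1)>6; r=rr[k]+.25
        P=np.c_[x+r*np.cos(th),y+r*np.sin(th)][ok]
        for _ in range(3):
            A=np.c_[2*P,np.ones(len(P))]; c=np.linalg.lstsq(A,(P**2).sum(1),rcond=None)[0]; R=np.sqrt(c[2]+c[:2]@c[:2])
            e=abs(np.hypot(*(P-c[:2]).T)-R); P=P[e<2]
        x,y=c[:2]
    print(n,f,c[:2],"R",R,"n",len(P),"rms",e.std())
for f,n in(("pics/top0.png","top"),("pics/topA.png","top"),("pics/scene0.png","scene")):
    circ(n,f,585,200.5); circ(n,f,500.4,114.7)
im=cv2.imread("pics/topA.png"); cv2.imwrite("pics/base.png",cv2.resize(im[205:305,235:335],(600,600),interpolation=cv2.INTER_CUBIC))
E
```

```text
top pics/top0.png [584.2 199.6] R 47.12826392340037 n 108 rms 0.40864149865103017
top pics/top0.png [499.5 114. ] R 47.315845157190154 n 96 rms 0.43311318135236826
top pics/topA.png [584.1 199.5] R 47.146074929693576 n 106 rms 0.38426375695106263
top pics/topA.png [499.6 114.1] R 47.43209424960686 n 95 rms 0.4572533093560308
scene pics/scene0.png [587.8 198.8] R 47.10056518052051 n 40 rms 0.46554109206545924
scene pics/scene0.png [503.4 112.6] R 47.734076276178236 n 60 rms 0.4348971635275125
```

View pics/base.png

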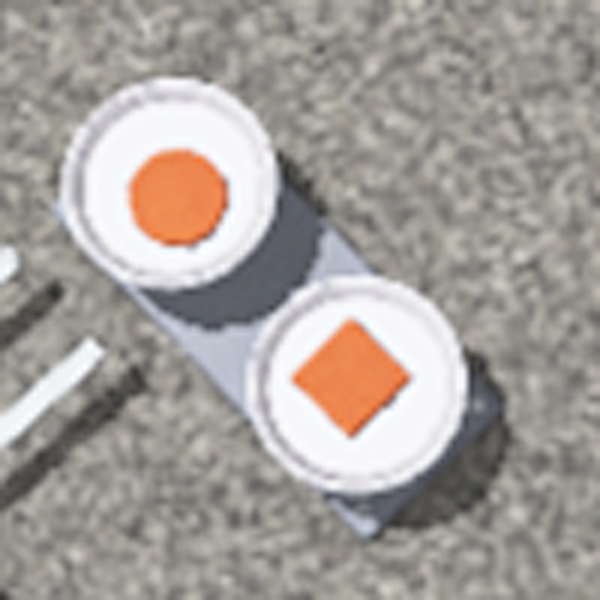

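The crop shows the disc pan centred at (170,183) and the tile pan at (357,385). The base corners are at left (52,208), bottom (372,537) and right (500,410). I cross-check the post position from these corners.

Run:
```python
from meas import *
L,B,R=[onplane("top",235+a/6-.4,205+b/6-.4,10)[:2] for a,b in((52,208),(368,530),(500,410))]
print(L,B,R,np.hypot(*(L-B)),np.hypot(*(R-B))); u=(L-B)/np.hypot(*(L-B)); v=(R-B)/np.hypot(*(R-B))
c=(L+R)/2; print("c",c,"posts",c+62*u,c-62*u, "ang",np.degrees(np.arctan2(*u[::-1])),"from left edge",(L+44*v-44*u), "pan along v:", [(np.array(p)-B)@v for p in((584.2,199.6),(499.5,114))],[(np.array(p)-B)@u for p in((584.2,199.6),(499.5,114))])
```

```text
[582.5 260. ] [442. 109.] [497.8  52.7] 206.2443397616978 79.28649097892894
c [540.2 156.3] posts [582.4 201.7] [497.9 110.9] ang 47.07689812279899 from left edge [583.5 196.5] pan along v: [np.float64(35.69670516673628), np.float64(36.887268946970764)] [np.float64(163.16960503502497), np.float64(42.80536231127685)]
```

```bash
python3 -m crank '[[0,0,-0.02,0,0,0,1],[-0.01,0,-0.04,0,0,0,1],[-0.05,0,-0.04,0,0,0,1],[-0.11,0,-0.04,0,0,0,1],[-0.18,0,-0.04,0,0,0,1],[-0.25,0,-0.04,0,0,0,1],[-0.32,0,-0.04,0,0,0,1],[-0.38,0,-0.04,0,0,0,1],[-0.43,0,-0.04,0,0,0,1],[-0.45,0,-0.04,0,0,0,1],[-0.45,0,-0.04,0,0,0,1]]' 110
python3 go.py 471.9 313.5 253.7 -45
python3 look.py B "[555,230,50]"; python3 fork.py B 423 361.8 -45 43.8
```

```text
time_s: 8.55
eef_pos: [423.2, 361.7, 253.7]
ee_rot: [-0.0, 0.382, 0.924, 0.0]
force: [0.5, 0.7, -1.6]
grip_width: 0.167
grip_force: 107.3
t 8.55 p [423.2 361.7 253.7] j [ 0.5   0.54  1.58  0.    1.02 -0.29] F [ 0.5  0.7 -1.6] grip 0.167 107.3 
shift [-0.685  0.002 -0.   ] turn [-0.    -0.     0.003]
top crop centre 251 246
scene crop centre 258 280
plane slope x,y (rad) [-0. -0.] z at seat 48.2 n 479
rect local ((143.3644256591797, 0.3377342224121094), (117.06868743896484, 67.04915618896484), 0.013213210739195347)
tine 1 slope 0.0091 y at 160 28.38
tine -1 slope 0.001 y at 160 -27.54
tip x [194.2 194.4 196.1 196.3 198.1 198.2 200.  201.9]
```

View pics/lookB.png

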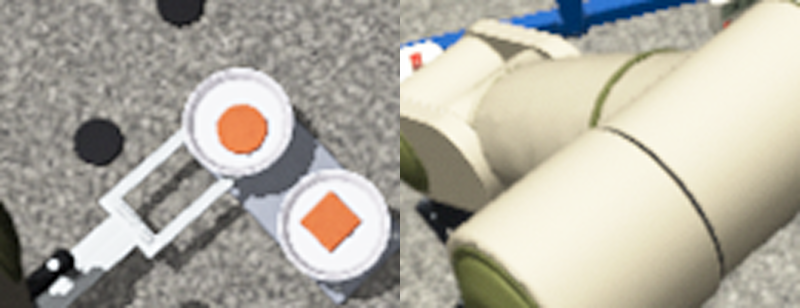

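The fork tips are in under the disc pan's rim, symmetric about it at crop (237,123), and the pan has not moved. Continue straight in, then raise.

```bash
python3 -m crank '[[-0.02,0,0,0,0,0,1],[-0.07,0,0,0,0,0,1],[-0.14,0,0,0,0,0,1],[-0.22,0,0,0,0,0,1],[-0.3,0,0,0,0,0,1],[-0.38,0,0,0,0,0,1],[-0.46,0,0,0,0,0,1],[-0.54,0,0,0,0,0,1],[-0.61,0,0,0,0,0,1],[-0.66,0,0,0,0,0,1],[-0.685,0,0,0,0,0,1],[-0.685,0,0,0,0,0,1]]' 110
python3 go.py 471.9 313.5 253.7 -45
python3 look.py C "[560,220,50]"; python3 fork.py C 471.9 313.5 -45 43.8
```

```text
time_s: 9.85
eef_pos: [471.8, 313.4, 253.7]
ee_rot: [-0.0, 0.382, 0.924, -0.0]
force: [0.0, -0.5, -0.4]
grip_width: 0.166
grip_force: 107.3
t 9.85 p [471.8 313.4 253.7] j [ 0.38  0.56  1.55  0.    1.03 -0.41] F [ 0.  -0.5 -0.4] grip 0.166 107.3 
shift [-0.     0.002 -0.   ] turn [-0.    -0.     0.003]
top crop centre 255 244
scene crop centre 261 278
plane slope x,y (rad) [-0. -0.] z at seat 57.9 n 446
rect local ((160.43997192382812, 3.6871376037597656), (83.11116027832031, 80.19457244873047), 74.10029602050781)
tine 1 slope 0.0554 y at 160 22.99
tine -1 slope -0.0522 y at 160 -19.39
tip x [199.  199.1 199.2 200.5 200.6 201.  202.5 204.4]
```

View pics/lookC.png

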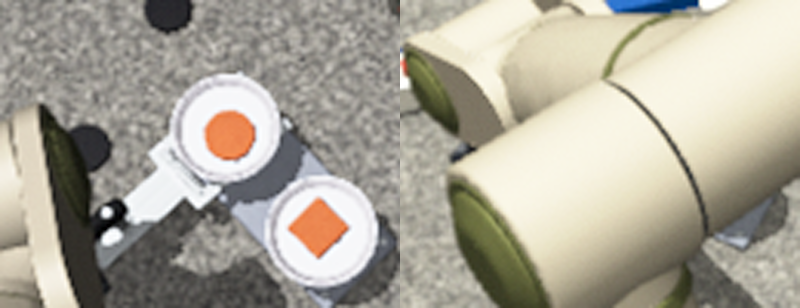

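The fork is fully in; the root plate edge is just outside the rim, at crop (175,185). Raise gently.

```bash
python3 -m crank '[[0,0,-0.02,0,0,0,1],[0,0,-0.04,0,0,0,1],[0,0,-0.06,0,0,0,1],[0,0,-0.08,0,0,0,1],[0,0,-0.1,0,0,0,1],[0,0,-0.13,0,0,0,1],[0,0,-0.18,0,0,0,1],[0,0,-0.24,0,0,0,1],[0,0,-0.32,0,0,0,1],[0,0,-0.42,0,0,0,1],[0,0,-0.5,0,0,0,1],[0,0,-0.55,0,0,0,1]]' 110
python3 -m crank '[[0,0,-0.01,0,0,0,1],[0,0,-0.01,0,0,0,1],[0,0,-0.01,0,0,0,1],[0,0,-0.01,0,0,0,1]]' 110
python3 look.py D "[580,205,105]"; python3 go.py 471.9 313.5 458 -45
```

```text
time_s: 11.15
eef_pos: [471.7, 313.6, 309.9]
ee_rot: [0.0, 0.382, 0.924, 0.0]
force: [-0.4, 0.1, -2.4]
grip_width: 0.166
grip_force: 107.3
time_s: 11.55
eef_pos: [471.6, 313.5, 309.3]
ee_rot: [-0.0, 0.382, 0.924, -0.0]
force: [-0.3, -0.4, -2.0]
grip_width: 0.169
grip_force: 107.3
top crop centre 258 232
scene crop centre 263 261
t 11.65 p [471.6 313.5 309.5] j [ 0.38  0.49  1.5  -0.    1.15 -0.41] F [ 0.5 -1.  -2.3] grip 0.169 107.3 
shift [-2.000e-03  1.000e-03 -1.485e+00] turn [-0.001 -0.     0.003]
```

View pics/lookD.png

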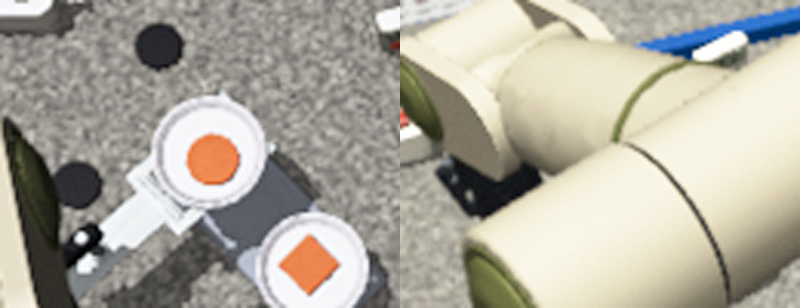

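The pan is on the fork at crop (210,150) with the disc in it, clear of the post. Raise to carrying height.

```bash
python3 -m crank '[[0,0,-0.02,0,0,0,1],[0,0,-0.07,0,0,0,1],[0,0,-0.14,0,0,0,1],[0,0,-0.22,0,0,0,1],[0,0,-0.31,0,0,0,1],[0,0,-0.41,0,0,0,1],[0,0,-0.51,0,0,0,1],[0,0,-0.61,0,0,0,1],[0,0,-0.7,0,0,0,1],[0,0,-0.77,0,0,0,1],[0,0,-0.81,0,0,0,1],[0,0,-0.83,0,0,0,1]]' 110
python3 -m crank '[[0,0,-0.02,0,0,0,1],[0,0,-0.06,0,0,0,1],[0,0,-0.13,0,0,0,1],[0,0,-0.21,0,0,0,1],[0,0,-0.3,0,0,0,1],[0,0,-0.4,0,0,0,1],[0,0,-0.5,0,0,0,1],[0,0,-0.57,0,0,0,1],[0,0,-0.62,0,0,0,1],[0,0,-0.65,0,0,0,1],[0,0,-0.65,0,0,0,1]]' 110
python3 go.py 388.2 -230.9 458 -45
```

```text
time_s: 12.85
eef_pos: [471.6, 313.5, 393.0]
ee_rot: [0.0, 0.382, 0.924, 0.0]
force: [0.7, 0.5, -3.1]
grip_width: 0.166
grip_force: 107.3
time_s: 13.95
eef_pos: [471.6, 313.5, 457.9]
ee_rot: [0.0, 0.382, 0.924, 0.0]
force: [-0.3, -0.4, -2.1]
grip_width: 0.171
grip_force: 107.3
t 13.95 p [471.6 313.5 457.9] j [ 0.38  0.38  1.27 -0.    1.49 -0.41] F [-0.3 -0.4 -2.1] grip 0.171 107.3 
shift [-3.249e+00 -4.447e+00 -2.000e-03] turn [0.    0.    0.003]
```

```bash
python3 -m crank '[[-0.01,-0.014,0,0,0,0,1],[-0.03,-0.041,0,0,0,0,1],[-0.06,-0.082,0,0,0,0,1],[-0.1,-0.137,0,0,0,0,1],[-0.15,-0.205,0,0,0,0,1],[-0.21,-0.287,0,0,0,0,1],[-0.27,-0.37,0,0,0,0,1],[-0.33,-0.452,0,0,0,0,1],[-0.39,-0.534,0,0,0,0,1],[-0.45,-0.616,0,0,0,0,1],[-0.51,-0.698,0,0,0,0,1],[-0.57,-0.78,0,0,0,0,1]]' 110
python3 -m crank '[[-0.06,-0.082,0,0,0,0,1],[-0.12,-0.164,0,0,0,0,1],[-0.18,-0.246,0,0,0,0,1],[-0.24,-0.328,0,0,0,0,1],[-0.3,-0.411,0,0,0,0,1],[-0.36,-0.493,0,0,0,0,1],[-0.42,-0.575,0,0,0,0,1],[-0.48,-0.657,0,0,0,0,1],[-0.54,-0.739,0,0,0,0,1],[-0.6,-0.821,0,0,0,0,1],[-0.66,-0.903,0,0,0,0,1],[-0.72,-0.985,0,0,0,0,1]]' 110
python3 -m crank '[[-0.06,-0.082,0,0,0,0,1],[-0.12,-0.164,0,0,0,0,1],[-0.18,-0.246,0,0,0,0,1],[-0.24,-0.328,0,0,0,0,1],[-0.3,-0.411,0,0,0,0,1],[-0.36,-0.493,0,0,0,0,1],[-0.42,-0.575,0,0,0,0,1],[-0.48,-0.657,0,0,0,0,1],[-0.53,-0.725,0,0,0,0,1],[-0.57,-0.78,0,0,0,0,1],[-0.59,-0.807,0,0,0,0,1],[-0.6,-0.821,0,0,0,0,1]]' 110
python3 go.py 388.2 -230.9 458 -45
```

```text
time_s: 15.15
eef_pos: [456.9, 217.2, 457.7]
ee_rot: [0.0, 0.382, 0.924, 0.0]
force: [0.5, 0.4, -2.0]
grip_width: 0.164
grip_force: 107.3
time_s: 16.35
eef_pos: [438.4, 96.6, 457.7]
ee_rot: [0.0, 0.382, 0.924, -0.0]
force: [-0.0, 0.4, -2.3]
grip_width: 0.163
grip_force: 107.3
time_s: 17.55
eef_pos: [423.1, -3.4, 457.7]
ee_rot: [0.0, 0.382, 0.924, 0.0]
force: [-0.5, -0.2, -2.7]
grip_width: 0.168
grip_force: 107.3
t 17.55 p [423.1  -3.4 457.7] j [-0.29  0.05  1.68  0.    1.42 -1.07] F [-0.5 -0.2 -2.7] grip 0.168 107.3 
shift [-1.358 -1.859 -0.003] turn [ 0.    -0.     0.003]
```

```bash
python3 -m crank '[[-0.01,-0.014,0,0,0,0,1],[-0.03,-0.041,0,0,0,0,1],[-0.07,-0.096,0,0,0,0,1],[-0.13,-0.178,0,0,0,0,1],[-0.2,-0.274,0,0,0,0,1],[-0.28,-0.383,0,0,0,0,1],[-0.37,-0.507,0,0,0,0,1],[-0.46,-0.63,0,0,0,0,1],[-0.55,-0.753,0,0,0,0,1],[-0.62,-0.849,0,0,0,0,1],[-0.67,-0.917,0,0,0,0,1],[-0.7,-0.958,0,0,0,0,1]]' 110
python3 -m crank '[[-0.01,-0.014,0,0,0,0,1],[-0.02,-0.027,0,0,0,0,1],[-0.04,-0.055,0,0,0,0,1],[-0.06,-0.082,0,0,0,0,1],[-0.09,-0.123,0,0,0,0,1],[-0.12,-0.164,0,0,0,0,1],[-0.15,-0.205,0,0,0,0,1],[-0.18,-0.246,0,0,0,0,1],[-0.21,-0.287,0,0,0,0,1],[-0.23,-0.315,0,0,0,0,1],[-0.24,-0.328,0,0,0,0,1],[-0.24,-0.328,0,0,0,0,1]]' 110
python3 go.py 388.2 -230.9 458 -45
python3 look.py E "[510,-285,258]"
```

```text
time_s: 18.75
eef_pos: [405.0, -121.2, 457.6]
ee_rot: [-0.0, 0.382, 0.924, 0.0]
force: [-0.3, -1.0, -1.9]
grip_width: 0.168
grip_force: 107.3
time_s: 19.95
eef_pos: [399.0, -160.7, 457.7]
ee_rot: [-0.0, 0.382, 0.924, 0.0]
force: [1.1, 0.0, -2.4]
grip_width: 0.167
grip_force: 107.3
t 19.95 p [ 399.  -160.7  457.7] j [-0.66  0.06  1.66 -0.    1.42 -1.44] F [ 1.1  0.  -2.4] grip 0.167 107.3 
shift [-0.419 -0.574 -0.003] turn [-0.    -0.     0.003]
top crop centre 475 257
scene crop centre 427 206
```

View pics/lookE.png

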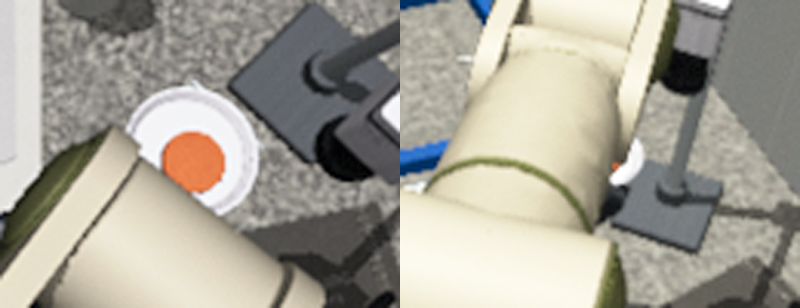

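The pan is on the fork at top-crop (195,150), still holding the orange disc, and the camera barrel is at (345,150). The arm hides part of the pan. I measure the rim's visible arc and the arm's clearance to the camera.

```bash
cat > rim.py <<'E'
from meas import *
import sys
tag=sys.argv[1]; x,y,zr=map(float,sys.argv[2:5])
for n in("top","scene"):
    im=cv2.GaussianBlur(cv2.imread(f"pics/{n}{tag}.png"),(0,0),0.7).mean(2).astype(np.float32); d=np.load(f"pics/{n}{tag}.npy"); W=to_world(n,U,V,d)
    m=(abs(W[...,2]-zr)<10)&(np.hypot(W[...,0]-x,W[...,1]-y)<60)
    P0=W[m]; print(n,"pan pts",m.sum(),P0.min(0),P0.max(0),"z pct",np.percentile(P0[:,2],[5,50,95]) if m.sum() else "")
    cx,cy=x,y
    try:
      for it in range(5):
        th=np.linspace(0,2*np.pi,180,endpoint=False); rr=np.arange(38,56,0.5)
        uv=np.array([[project(n,[cx+r*np.cos(t),cy+r*np.sin(t),zr]) for r in rr] for t in th],np.float32)
        s=cv2.remap(im,uv[...,0].copy(),uv[...,1].copy(),1); zz=cv2.remap(W[...,2].astype(np.float32),uv[...,0].copy(),uv[...,1].copy(),0)
        gr=-np.diff(s,axis=1); k=gr.argmax(1); r=rr[k]+.25; zi=np.array([zz[i,max(k[i]-4,0)] for i in range(len(k))])
        ok=(gr.max(1)>8)&(abs(zi-zr)<12)&(zz.max(1)<zr+30)
        P=np.c_[cx+r*np.cos(th),cy+r*np.sin(th)][ok]
        for _ in range(4):
            R=46.5+.6; c=np.array([cx,cy])
            from scipy.optimize import least_squares
            c=least_squares(lambda c:np.hypot(*(P-c).T)-R,c,loss="soft_l1").x; e=abs(np.hypot(*(P-c).T)-R); P=P[e<2.5]
        cx,cy=c
      print(n,"rim",c,"n",len(P),"rms",e.std())
    except Exception as ex: print(n,"no fit",ex)
E
python3 rim.py E 511.9 -274 261
python3 - <<'E'
from meas import *
# arm points near camera, shifted by the remaining move
for n in("top","scene"):
    d=np.load(f"pics/{n}E.npy"); W=to_world(n,U,V,d); m=(d>0)&(W[...,2]>330)
    rel=W[...,:2]-[501.5,-344]; h=np.array([.707,-.707]); l=np.array([.707,.707]); X=rel@h;Y=rel@l
    armpart=m&(Y>35)&(Y<300)|m&(X<-36)&(Y>-100)&(Y<300); 
    q=np.c_[X[armpart]+0.42*100,Y[armpart]-57,W[...,2][armpart]]
    for zlo,zhi in((330,460),(460,560),(560,900)):
        s=q[(q[:,2]>zlo)&(q[:,2]<zhi)]; dd=np.hypot(np.clip(abs(s[:,0])-23,0,None),np.clip(abs(s[:,1])-23,0,None))
        if len(s): k=dd.argmin(); print(n,zlo,zhi,len(s),"closest",dd[k],s[k])
E
```

```text
top pan pts 1154 [ 471.4 -327.5  251.1] [ 565.9 -228.8  265.3] z pct [252.4 257.4 262.8]
top rim [ 511.4 -274.9] n 82 rms 0.24904031315225766
scene pan pts 61 [ 468.1 -323.3  251. ] [ 520.1 -277.4  264.6] z pct [251.5 256.7 262.8]
scene rim [ 514.5 -274.2] n 18 rms 0.37393486134835846
top 330 460 2307 closest 134.2147122363573 [-151.4   62.1  381.5]
top 460 560 9379 closest 91.40661334833976 [-113.1  -38.2  555.7]
top 560 900 30599 closest 93.66043742503145 [-114.9  -41.   560.4]
scene 330 460 4866 closest 129.249755299156 [-149.   -51.8  379. ]
scene 460 560 3934 closest 100.76803265976285 [-123.   -35.1  550.5]
scene 560 900 15584 closest 106.75696844413497 [-128.2  -41.3  577.2]
```

```bash
python3 -m crank '[[-0.01,-0.013,0,0,0,0,1],[-0.03,-0.04,0,0,0,0,1],[-0.06,-0.08,0,0,0,0,1],[-0.1,-0.134,0,0,0,0,1],[-0.15,-0.2,0,0,0,0,1],[-0.2,-0.268,0,0,0,0,1],[-0.25,-0.335,0,0,0,0,1],[-0.3,-0.4,0,0,0,0,1],[-0.35,-0.47,0,0,0,0,1],[-0.39,-0.523,0,0,0,0,1],[-0.41,-0.55,0,0,0,0,1],[-0.417,-0.56,0,0,0,0,1]]' 110
python3 -m crank '[[0,0,0,0,0,0,1],[0,0,0,0,0,0,1],[0,0,0,0,0,0,1],[0,0,0,0,0,0,1],[0,0,0,0,0,0,1]]' 110
python3 go.py 388.2 -230.9 458 -45
python3 look.py F "[501.5,-344,270]"; python3 rim.py F 501.5 -344 261
python3 - <<'E'
from meas import *
for n in("top","scene"):
    d=np.load(f"pics/{n}F.npy"); W=to_world(n,U,V,d); im=cv2.imread(f"pics/{n}F.png"); g=im.min(2)
    m=biggest((abs(W[...,2]-454)<6)&(np.hypot(W[...,0]-501,W[...,1]+344)<40)&(g>150)); print(n,"head",cv2.minAreaRect(plane_map(n,454)[m][:,:2].astype(np.float32))[:2],np.median(W[m][:,2]))
    m=(g<60)&(W[...,2]>335)&(W[...,2]<392)&(np.hypot(W[...,0]-501,W[...,1]+344)<32); print(n,"barrel",m.sum(),W[m].min(0),W[m].max(0),np.percentile(W[m][:,2],2))
E
```

```text
time_s: 21.25
eef_pos: [389.1, -230.0, 457.6]
ee_rot: [-0.0, 0.382, 0.924, 0.0]
force: [0.1, 0.8, -2.0]
grip_width: 0.168
grip_force: 107.3
time_s: 21.75
eef_pos: [389.1, -229.5, 457.7]
ee_rot: [0.0, 0.382, 0.924, -0.0]
force: [0.9, -0.5, -1.6]
grip_width: 0.169
grip_force: 107.3
t 21.75 p [ 389.1 -229.5  457.7] j [-0.79  0.11  1.61 -0.    1.42 -1.58] F [ 0.9 -0.5 -1.6] grip 0.169 107.3 
shift [-0.003 -0.016 -0.003] turn [-0.     0.     0.003]
top crop centre 506 261
scene crop centre 448 200
top pan pts 568 [ 473.  -387.8  251. ] [ 555.6 -296.6  264.8] z pct [252.3 256.2 262.9]
top rim [ 501.6 -344. ] n 54 rms 0.4306105852361639
scene pan pts 62 [ 447.7 -393.6  251.2] [ 508.1 -313.1  266.1] z pct [252.3 256.9 263.6]
scene rim [ 501.5 -344. ] n 0 rms nan
top head ((501.5072937011719, -344.3368835449219), (44.595680236816406, 45.49651336669922)) 454.48375259565245
top barrel 201 [ 481.3 -354.8  340.8] [ 519.8 -323.1  387.8] 343.1770490937572
  ret = _var(a, axis=axis, dtype=dtype, out=out, ddof=ddof,
  arrmean = um.true_divide(arrmean, div, out=arrmean,
  ret = ret.dtype.type(ret / rcount)
Traceback (most recent call last):
  File "meas.py", line 8, in biggest
    k,l,st,ce=cv2.connectedComponentsWithStats(m.astype(np.uint8)); return l==1+np.argmax(st[1:,4])
                                                                                ~~~~~~~~~^^^^^^^^^^
ValueError: attempt to get argmax of an empty sequence
```

View pics/lookF.png

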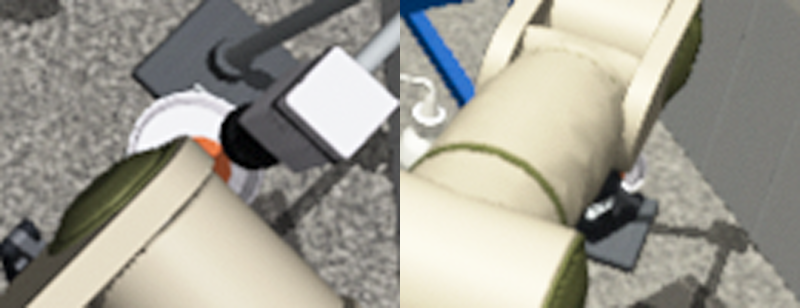

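The pan, with the disc in it, sits under the barrel: top-crop pan at (195,150), with the lens axis falling on the same point by measurement. Rim and lens axes agree within 1 mm, and the rim is about 80 mm below the lens. Hand in.

```bash
python3 -c "from rig import ticket; print(ticket.finish_job())"
```

```text
the job is handed in; nothing more can be done
None
```

I handed the job in with the lifter still gripped and the disc pan level on its fork under the lens. By my measurements it was centred to about 1 mm, with its rim about 80 mm below the lens front, but the hand-in gave no verdict.

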